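# Set the roll-feed drum brake through its adjuster slot

### The job

The wide-format printer's roll-feed brake is out on the counter and needs its shoe clearance set. With the flat-bladed adjusting tool from the wooden block, reach through the slot in the brake's top plate and click the star wheel up one tooth at a time (the wheel's upper teeth moving towards the spindle) until the lining is hard on the drum and the wheel will not click on under a firm push of 8 to 10 N, never forcing it there with 15 N; then back it off exactly two clicks and stand the tool back in its pocket in the block. Leave the other things on the counter alone.

Things in the scene. Friction and masses are not known exactly. Their poses are not given: they have to be found in the camera images.
- brake: Drum brake, 6 kg, immovable, lying flat: dark steel drum 160 mm across (foot ring 172 mm), grey top plate at 62 mm height, rim 1 mm higher. Origin: centre of the underside, z up, +x from the slot towards the spindle. Torque arm out to +x 125 mm and lever to +y 117 mm, both below the plate top. Screw heads 4 mm high ring the plate.
- spindle (a point): Top of the brake's spindle stub 48 mm from slot in brake +x, 18 mm above the plate: 22 mm across, on a collar 48 mm across and 6 mm high.
- slot (a point): Centre of the adjuster slot, level with the plate's top face, 44 mm from the brake's origin in brake -x. The slot is 30 mm long (brake x) by 14 mm wide (brake y) through a plate 4 mm thick, with a thin black rubber lip; the star wheel's teeth pass under it.
- wheel_centre (a point): Fixed point on the star wheel's axis (parallel to brake y), 29 mm straight below slot; its axes are the brake's. 10 teeth, 44 mm across the tips (7 mm below the plate's top face), each 4.4 mm thick, 10 mm wide; core 26 mm across (16 mm below it). At rest on a click one tooth stands straight up; the gaps beside it are centred 6 mm off in brake x, 7 mm wide at 11 mm below the plate's top.
- wheel_rim (a point): Fixed point where the upright tooth's tip rests at a click, 7 mm below slot. A blade 13 mm below the plate's top face in the -x gap, drawn 12 to 13 mm to brake +x, takes the wheel up one click; the mirror stroke from the +x gap backs it off one. A spring ball finishes a click past half way. One stroke cannot make two. A click yields at 4 to 6 N of sideways push.
- shoe_end (a point): Hidden end of the shoe, moved 0.3 mm in brake +y per click up. At brake y = 31.0 mm the wheel rests on its last click, the lining just at the drum; 1 to 3 clicks short of that at the start, differing each time (rarely stuck between two clicks). Pushed on from there the teeth give about 1 mm and no more, the force just climbs, nothing clicks, and the wheel springs back to 31.0 when let go.
- adjuster: The adjusting tool, about 110 g, upright in the block at the start. Origin: middle of the blade's tip, z up the tool. Steel blade 3 mm thick (tool x), 8 mm wide (tool y), 45 mm long; it pushes with its wide faces, which look along tool x. Black handle from 45 to 95 mm above the tip, 18 mm wide in tool y (grip across these flat sides), 26 mm in tool x.
- block: Wooden tool block, immovable, 100 mm (x) by 62 mm (y) by 56 mm high. Origin: centre of the underside, z up. The tool's pocket is 22 mm from its centre in -x; its two 8 mm round holes are empty.
- pocket (a point): Middle of the mouth of the tool's pocket on the block's top face: 10 mm (block x) by 13 mm (block y), straight through. The tool stands home with its handle resting on the block and the blade straight down in the pocket, 8 mm width along block y, tip 45 mm below this point.
- roll_flange: Bystander: grey plastic paper-roll end flange, 96 mm across, 40 mm high. Origin: centre of the underside.
- wrench: Bystander: steel open-end wrench lying flat on the counter. Origin: middle of its underside, x along it.
- parts_tray: Bystander: aluminium parts tray 110 x 80 x 22 mm with screws in it. Origin: centre of the underside.
- slot_plug: Bystander: black rubber plug of the slot, 34 mm across, 13 mm high. Origin: centre of the underside.
Things that resemble listed ones, but are neither listed nor needed, are in the scene too. There is more than one size of the block; the one meant has the size given above. Of the things that look like the adjuster, the smaller one is meant.

How it is judged:
By the outcome, as a careful person would: the job done as asked, in the order asked, and still so for the second after the job is handed in, with the robot touching nothing.
It also fails if it takes over 72 s, if anything falls off the work surface, if the arm or the gripper's body presses on something with over 40 N, if the wrist force passes 120 N, or if a joint passes its speed limit or range.

### The arm

A 6-joint arm with a two-finger parallel gripper is mounted at the origin on the work surface. World frame = base frame: x ahead of the robot, y to its left, z up, the work surface at z = 0. Lengths are in mm, angles in degrees, forces in N, time in s.
With the tool pointing down it reaches from about 350 to 850 mm from the base axis. Payload 8.1 kg.
Tool frame: the origin (TCP) lies midway between the tips of the shut fingers; the grasp point (between the pads) lies 19 mm behind it; z points along the fingers, y is the line along which they close (so a half turn about z gives the same grasp; the last joint's range is limited). The gripper opens to 85 mm and grips with 20 to 120 N. Pads are 22 mm wide; open, the fingers measure 114 mm over their backs; the gripper's body (76 mm by 85 mm) begins 54 mm behind the grasp point. The pads swing forward as they close: fully open they stand 13 mm farther back than shut.
Start: joints at [-74.049, 7.471, 85.268, -0, 87.261, -4.893], TCP at [213.517, -560.728, 231.292] pointing down, gripper open.
Joint ranges: [-169.43, 169.43], [-51.17, 129.36], [1.28, 143.12], [-76.62, 256.62], [0, 156.53], [-152.29, 152.29]. Speed limits (degrees/s): [136.94, 136.94, 159.86, 180, 180, 180].

### API

Orientations are given as [roll, pitch, yaw] about the fixed x, y, z axes, in that order (R = Rz(yaw) Ry(pitch) Rx(roll)).
In Python, from bench import r gives the robot as it stands.
- The arm moves only by the tool send_rows, never from a script. Its argument "increments" is a list of rows, each a list of 6 numbers: the shift along the tool's x, y, z in mm, then the turn, a rotation vector about the tool's x, y, z in rad. A call has 1 to 5 rows; each row shifts and turns the commanded pose from where the row before left it, along the tool's axes as they then stand; what a row does not reach is not made up. A row lasts 1/8 s, in which the tool goes at most 62.5 mm and 10.7 degrees, less where a joint would pass 70% of its speed; a pose out of reach is approached as far as the arm can. A call is refused whole if a number of a shift passes 62.5 or a number of a turn 0.188, either way. A call with a gripper value outside its range is refused whole. "grip" is the closure, from -1 (fully open) to 1 (shut), set as the call begins (left out, the last holds). The fingers move at their own pace and stop on an object; "grip_force" is the grip in N (left out, the last holds). Time passes only in rows, so rows that do not move let the fingers close. It gives the time, the measured TCP pose, the force, the opening and the grip force at its end, in the units of the state.
- r.sense(): the state, without advancing time (a new reading comes with each control period).
- r.snapshot(name): name is "scene" or "top"; returns a dict with "img" (480x640x3 uint8, blue, green, red), "z_map" (480x640 float32, mm along the optical axis (not along the pixel's ray), 0 where there is no reading), "fx", "fy", "cx", "cy" (pixels), "D" ([k1, k2, p1, p2, k3] as OpenCV has them; the pictures are not rectified), "view" (4x4, takes a point from world to camera coordinates). Camera axes: x right, y down, z forward; pixel columns grow to the right and rows downward; lengths in mm; the calibration is good to about 2 mm. A picture is of the moment at which its call begins.
- r.hand_in(): hands the job in; it is judged then, once.
The state is a dict: "time": time; "joint_pos": joint angles; "qd": joint speeds; "joint_efforts": joint torques, N m; "tool_pos": TCP position; "tcp_rot": TCP orientation; "ft_force": force on the tool from outside, world axes, zero at the start; "wrist_torque": the same for the moment, N m; "finger_gap": finger opening in mm; "grip_force": force on a finger pad.
Only numpy, scipy, OpenCV 4.12 (cv2) and the standard library are available. Lean on these libraries where they do the work, as an engineer would, in place of code of your own. Each camera call takes 0.05 s, during which the arm holds its last target. There are 200 camera calls.

## Working session

There is one attempt and no reset: what is moved stays moved. The work goes in short steps, Python scripts to look and compute and a tool call to move; the robot and the scene stay as the last step left them, time stands still between calls to the robot, and variables do not carry over. Pictures are saved under pics/ and viewed, at most 10 in all, crops included, and the job is handed in when it is done.

Besides the shell and the picture viewer there is one more tool, called after ">>>" as a command line: name --pt "numbers of a row" for each row, then --argument value for the rest. send_rows: Moves the arm, as the interface text tells. Its arguments: {"type":"object","properties":{"increments":{"type":"array"},"grip":{"type":"number"},"grip_force":{"type":"number"}},"required":["increments"]}

```bash
mkdir -p pics; cat > h.py <<'E'
import numpy as np, cv2
from bench import r
def snap(n,tag):
    s=r.snapshot(n); np.savez(f'{tag}.npz',**s); cv2.imwrite(f'pics/{tag}.png',s['img']); return s
def load(tag): return dict(np.load(f'{tag}.npz'))
def K(s): return np.array([[s['fx'],0,s['cx']],[0,s['fy'],s['cy']],[0,0,1]],float)
def px2w(s,u,v,z=None):
    """world point of pixel: from depth, or on plane z"""
    p=cv2.undistortPoints(np.array([[[u,v]]],float),K(s),np.array(s['D'],float))[0,0]
    ray=np.array([p[0],p[1],1.]); V=np.array(s['view']); R,t=V[:3,:3],V[:3,3]; o=-R.T@t; d=R.T@ray
    k=s['z_map'][int(round(v)),int(round(u))] if z is None else (z-o[2])/d[2]
    return o+k*d
def w2px(s,P):
    V=np.array(s['view']); rv=cv2.Rodrigues(V[:3,:3])[0]
    return cv2.projectPoints(np.array(P,float).reshape(-1,3),rv,V[:3,3],K(s),np.array(s['D'],float))[0][:,0]
def crop(s,tag,u0,v0,w,h,f):
    cv2.imwrite(f'pics/{tag}.png',cv2.resize(s['img'][v0:v0+h,u0:u0+w],None,fx=f,fy=f,interpolation=cv2.INTER_CUBIC))
E
python3 - <<'E'
from h import *
for n in('top','scene'):
    s=snap(n,n+'0'); V=np.array(s['view']); print(n,s['fx'],s['D'],-V[:3,:3].T@V[:3,3])
print(r.sense())
E
```

```text
top 496.63133260510085 [-0.06055646  0.          0.          0.          0.        ] [ 541.14996875   18.08255172 1179.38733853]
scene 519.0480733179041 [-0.08466326  0.          0.          0.          0.        ] [1343.37177016 -169.06688224  768.75787749]
{'time': 0.1, 'joint_pos': array([-7.40484605e+01,  7.51271722e+00,  8.53244380e+01,  4.27810040e-04,
        8.72631236e+01, -4.89455512e+00]), 'qd': array([ 0.04063047, -0.14946583, -0.08994642,  0.07792047, -0.00090979,
       -0.06168084]), 'joint_efforts': array([ 2.08790021e-03, -5.70953858e+01, -5.01940334e+01, -4.58931504e-05,
        8.18019005e-03,  3.69796669e-05]), 'tool_pos': array([ 213.38160907, -560.22178759,  230.31576343]), 'tcp_rot': array([-1.79900123e+02, -8.98173355e-03,  2.08460660e+01]), 'ft_force': array([-0.04009059, -0.2275799 , -0.4789447 ]), 'wrist_torque': array([ 0.015901  ,  0.0201324 , -0.02162891]), 'grip_force': 0.0, 'finger_gap': 85.51475998253025}
```

View pics/top0.png

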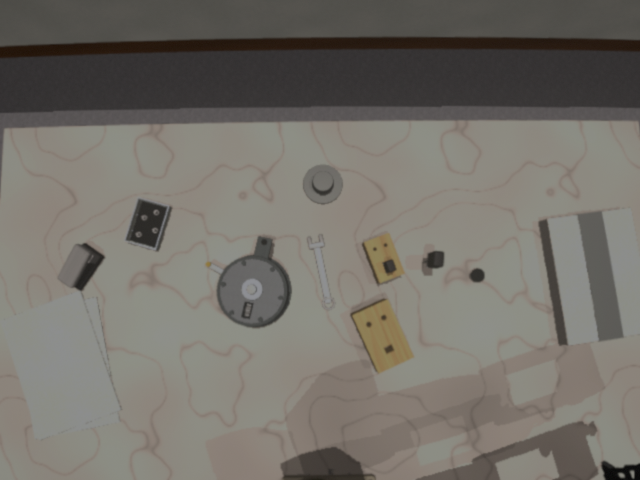

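View pics/scene0.png

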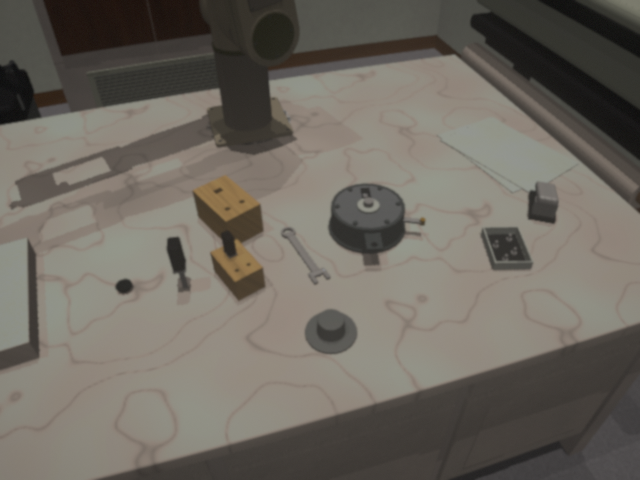

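The top view shows the brake at (253,290) with its slot at (247,310), the small block at (382,259) with a tool at (389,267), a bigger empty block at (382,335), and a similar tool standing free at (433,260). I'll take an enlarged crop for exact points.

```bash
python3 - <<'E'
from h import *
a=load('top0')
b=np.hstack([cv2.resize(a['img'][230:330,205:300],None,fx=5,fy=5,interpolation=cv2.INTER_CUBIC)[:, :],])
c=cv2.resize(a['img'][228:288,355:450],None,fx=3.36,fy=3.36,interpolation=cv2.INTER_CUBIC)
c2=cv2.resize(a['img'][228:288,355:410],None,fx=5.8,fy=5.8,interpolation=cv2.INTER_CUBIC)
h=500
im=np.zeros((500,800,3),np.uint8); im[:,:475]=b; im[:348,480:480+319]=c2[:348,:319]
im=cv2.convertScaleAbs(im,alpha=1.5,beta=10)
cv2.imwrite('pics/c1.png',im)
for u,v in [(389,267),(391,262),(436,257),(382,247),(375,250),(253,275),(235,300),(252,289),(382,335)]:
    print(u,v,px2w(a,u,v).round(1))
E
```

```text
389 267 [ 584.6 -136.4  107.6]
391 262 [ 595.4 -141.3  105.6]
436 257 [ 603.6 -234.5  127.9]
382 247 [ 632.4 -129.1   55.5]
375 250 [ 627.7 -115.9   29.8]
253 275 [572.6 163.1  64.4]
235 300 [517.2 203.6  64.4]
252 289 [541.3 163.8  77.2]
382 335 [ 436.5 -121.5   78.8]
```

View pics/c1.png

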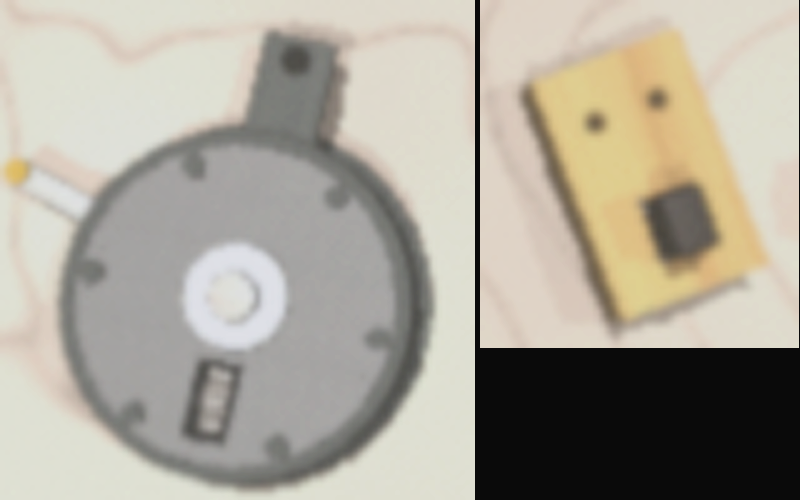

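Enlarged crop: the slot's corners are at crop (202,360), (241,366), (222,444), (184,436) and the spindle top is at (232,297). The block's top corners are at (525,83), (677,25), (768,263), (620,325), and the handle top spans (643,200), (697,182), (718,243), (663,265). The holes are at (596,122) and (657,99).

```bash
cat >> h.py <<'E'
def rz(a): a=np.radians(a); return np.array([[np.cos(a),-np.sin(a)],[np.sin(a),np.cos(a)]])
def ang(d): return np.degrees(np.arctan2(d[1],d[0]))
E
python3 - <<'E'
from h import *
a=load('top0')
B=lambda x,y:((x+.5)/5-.5+205,(y+.5)/5-.5+230)
C=lambda x,y:((x-480+.5)/5.8-.5+355,(y+.5)/5.8-.5+228)
P=lambda f,l,z:np.array([px2w(a,*f(*p),z) for p in l])
sl=P(B,[(202,360),(241,366),(222,444),(184,436)],62); sp=P(B,[(232,297)],80)[0]; co=P(B,[(235,297)],68)[0]
arm=P(B,[(295,60)],45)[0]
s=sl.mean(0); print('slot',s,'len',np.linalg.norm(sl[0]-sl[3]),np.linalg.norm(sl[1]-sl[2]),'w',np.linalg.norm(sl[0]-sl[1]))
print('slot axis',ang(sl[0]-sl[3]),ang(sl[1]-sl[2]),ang(sp-s),ang(co-s),'dist',np.linalg.norm((sp-s)[:2]),np.linalg.norm((co-s)[:2]),sp,co)
bk=P(C,[(525,83),(677,25),(768,263),(620,325)],56); c=bk.mean(0)
print('block',c,[np.linalg.norm(bk[i]-bk[(i+1)%4]) for i in range(4)],'x ang',ang(bk[0]-bk[3]),ang(bk[1]-bk[2]),ang(bk[1]-bk[0]),ang(bk[2]-bk[3]))
ho=P(C,[(596,122),(657,99)],56);print('holes',ho,'ang',ang(ho[0]-ho[1]))
ha=P(C,[(643,200),(697,182),(718,243),(663,265)],106); print('handle',ha.mean(0),[np.linalg.norm(ha[i]-ha[(i+1)%4]) for i in range(4)],ang(ha[0]-ha[3]),ang(ha[1]-ha[2]))
# depth-based: rim circle centre
Z=a['z_map']; 
pts=np.array([px2w(a,u,v) for u in range(210,298) for v in range(250,332)]); m=(pts[:,2]>58)&(pts[:,2]<70)
q=pts[m]; (x,y),rad=cv2.minEnclosingCircle(q[:,:2].astype(np.float32)); print('plate',x,y,rad,np.median(q[:,2]))
pts=np.array([px2w(a,u,v) for u in range(355,410) for v in range(228,288)]); m=(pts[:,2]>50)&(pts[:,2]<62); print('blk',cv2.minAreaRect(pts[m][:,:2].astype(np.float32)),np.median(pts[m][:,2]))
m=(pts[:,2]>98)&(pts[:,2]<115); print('hdl',cv2.minAreaRect(pts[m][:,:2].astype(np.float32)),np.median(pts[m][:,2]))
# top outline at depth of the other block
pts=np.array([px2w(a,u,v) for u in range(345,415) for v in range(292,376)]); m=pts[:,2]>60; print('big',cv2.minAreaRect(pts[m][:,:2].astype(np.float32)))
E
```

```text
slot [494.85014082 177.03234062  62.        ] len 34.68204629131158 35.636270286621105 w 17.71151999945431
slot axis -13.598999531430934 -14.028391989896486 -13.806860571068299 -13.49637448384981 dist 47.85160641773263 47.773392445546015 [541.31910909 165.61256723  80.        ] [541.30425623 165.8828031   68.        ]
block [ 608.37225442 -131.74984161   56.        ] [np.float64(64.28032052164316), np.float64(99.71244339604729), np.float64(63.00596768050088), np.float64(101.42630526102668)] x ang 20.241782996912423 19.498174817997963 -69.88294925152871 -68.3191483991363
holes [[ 628.89383198 -112.01105223   56.        ]
 [ 637.61737912 -136.20397567   56.        ]] ang 109.82842141644107
handle [ 586.9250361 -136.8957392  106.       ] [np.float64(21.410670474430198), np.float64(24.043609477789364), np.float64(22.252149175716873), np.float64(25.324316566172392)] 15.797062879802093 17.623982329164956
plate 544.4743041992188 164.33743286132812 87.60324096679688 61.989598930863394
blk ((608.48486328125, -133.07098388671875), (100.18106842041016, 62.7816162109375), 19.824750900268555) 55.39776821776377
hdl ((587.7044677734375, -140.68313598632812), (25.374475479125977, 18.59117889404297), 17.475873947143555) 104.58677991231878
big ((473.15478515625, -96.91215515136719), (243.1632537841797, 110.72557830810547), 34.92224884033203)
```

>>> send_rows --pt "50 -26 6 0 0 0.018" --pt "55 -29 8 0 0 0" --pt "55 -29 8 0 0 0" --pt "55 -29 8 0 0 0" --pt "55 -29 8 0 0 0" --grip 0.0

```text
time: 0.72
tool_pos: [419.0, -333.7, 192.8]
tcp_rot: [-180.0, 0.0, 19.8]
ft_force: [0.8, -1.5, -0.0]
finger_gap: 42.8
grip_force: 0.0
```

>>> send_rows --pt "55 -29 5 0 0 0" --pt "55 -29 5 0 0 0" --pt "50 -27 5 0 0 0" --pt "40 -22 5 0 0 0" --pt "0 0 0 0 0 0"

```text
time: 1.35
tool_pos: [571.0, -163.9, 172.1]
tcp_rot: [-179.9, 0.1, 20.0]
ft_force: [-1.1, -1.2, -0.6]
finger_gap: 42.8
grip_force: 0.0
```

>>> send_rows --pt "12 -9 10 0 0 0" --pt "12 -9 25 0 0 0" --pt "0 0 30 0 0 0" --pt "0 0 20 0 0 0" --pt "0 0 0 0 0 0"

```text
time: 1.98
tool_pos: [584.7, -141.9, 86.0]
tcp_rot: [-179.9, 0.2, 19.8]
ft_force: [-0.2, 0.1, 0.0]
finger_gap: 42.8
grip_force: 0.0
```

```bash
python3 - <<'E'
from h import *
s=snap('scene','s1'); t=snap('top','t1'); print(r.sense()['tool_pos'],r.sense()['tcp_rot'])
im=np.hstack([cv2.resize(s['img'][140:300,150:290],None,fx=3,fy=3,interpolation=cv2.INTER_CUBIC)[:480,:380],cv2.resize(t['img'][220:300,345:415],None,fx=6,fy=6,interpolation=cv2.INTER_CUBIC)])
cv2.imwrite('pics/c2.png',cv2.convertScaleAbs(im,alpha=1.5,beta=10))
E
```

```text
[ 586.71267698 -142.47064481   89.02200653] [ 1.79978740e+02 -2.37794171e-02  1.97681851e+01]
```

View pics/c2.png

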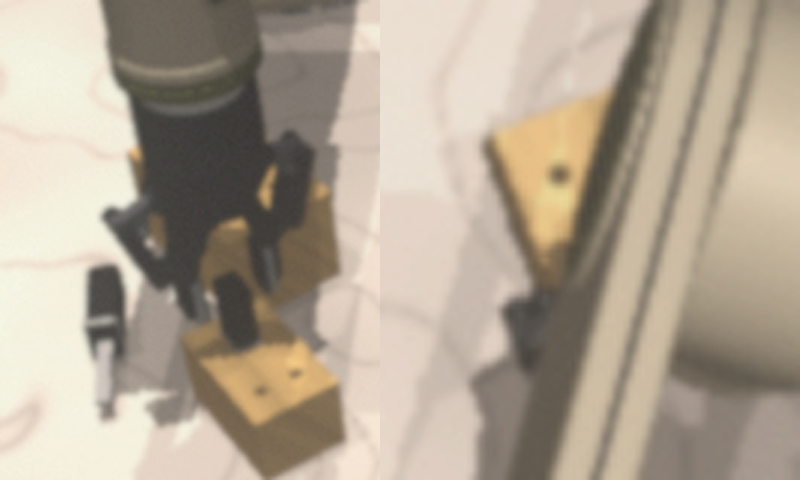

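The scene crop shows the open fingers at (192,300) and (265,270), straddling the handle at (236,310). I'll shift by about 3 mm and go down.

>>> send_rows --pt "2 -3 9 0 0 0" --pt "0 0 10 0 0 0" --pt "0 0 9 0 0 0" --pt "0 0 0 0 0 0" --pt "0 0 0 0 0 0"

```text
time: 2.7
tool_pos: [587.4, -138.5, 60.4]
tcp_rot: [-180.0, 0.0, 19.8]
ft_force: [0.1, -0.5, 0.9]
finger_gap: 42.6
grip_force: 0.0
```

>>> send_rows --pt "0 0 0 0 0 0" --pt "0 0 0 0 0 0" --pt "0 0 0 0 0 0" --pt "0 0 0 0 0 0" --pt "0 0 0 0 0 0" --grip 1.0 --grip_force 110

```text
time: 3.32
tool_pos: [587.9, -138.7, 61.1]
tcp_rot: [180.0, -0.1, 19.8]
ft_force: [0.2, 0.3, 5.2]
finger_gap: 17.1
grip_force: 107.5
```

>>> send_rows --pt "0 0 -10 0 0 0" --pt "0 0 -20 0 0 0" --pt "0 0 -30 0 0 0" --pt "0 0 -30 0 0 0" --pt "0 0 -10 0 0 0"

```text
time: 3.95
tool_pos: [588.6, -138.6, 163.4]
tcp_rot: [179.9, -0.2, 19.8]
ft_force: [0.3, 0.2, -1.3]
finger_gap: 16.7
grip_force: 108.5
```

```bash
python3 - <<'E'
from h import *
s=r.sense(); print(s['tool_pos'],s['tcp_rot'],s['ft_force'],s['wrist_torque'])
s=snap('scene','s2'); t=snap('top','t2')
im=np.hstack([cv2.resize(s['img'][130:290,165:275],None,fx=3.5,fy=3.5,interpolation=cv2.INTER_CUBIC)[:480,:385],cv2.resize(t['img'][220:300,345:415],None,fx=5.9,fy=6,interpolation=cv2.INTER_CUBIC)])
cv2.imwrite('pics/c3.png',cv2.convertScaleAbs(im,alpha=1.5,beta=10))
E
```

```text
[ 588.5842838  -138.58713767  163.43111731] [179.888812    -0.18146047  19.81894624] [ 0.27107036  0.17635601 -1.25796491] [-0.06762056 -0.0476102   0.03565037]
```

View pics/c3.png

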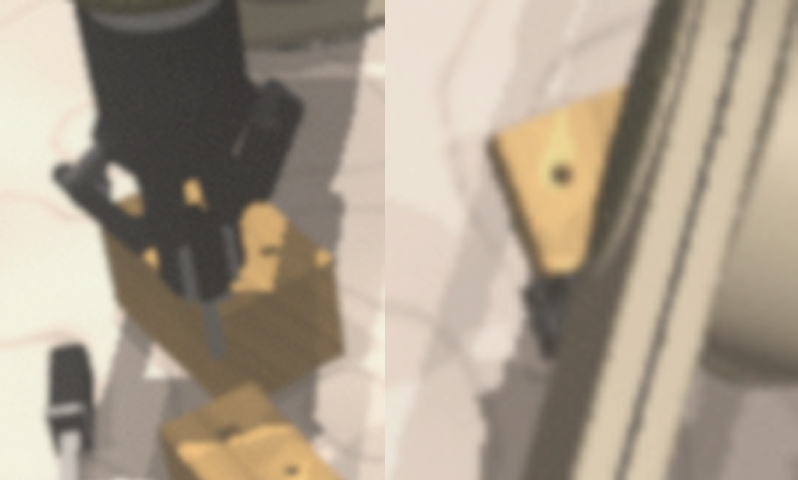

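The crop shows the tool held, with the blade hanging below the fingers from (208,300) to its tip at (216,355). I'll check that tip against the expected position.

```bash
python3 - <<'E'
from h import *
s=load('s2'); T=r.sense()['tool_pos']
f=lambda x,y:((x+.5)/3.5-.5+165,(y+.5)/3.5-.5+130)
print('exp tip px',(w2px(s,[[T[0],T[1],T[2]-50],[T[0],T[1],T[2]-5]])-[165,130])*3.5)
print('meas',px2w(s,*f(216,355),T[2]-50),T)
def tgt(x,y,z,yaw):
    d=np.array([x,y])-T[:2]; e=rz(-yaw)@d; return e[0],-e[1],T[2]-z
print(tgt(494.9,177.0,175,-13.7), tgt(494.9,177,175,19.8))
E
```

```text
exp tip px [[220.58113436 354.27508624]
 [208.91570237 290.91936722]]
meas [ 586.68624834 -141.49945311  111.87582919] [ 588.09224007 -138.51311146  161.87582919]
(np.float64(-165.266379203736), np.float64(-284.46500841845125), np.float64(-13.124170808925896)) (np.float64(19.193468690877506), np.float64(-328.4279645055136), np.float64(-13.124170808925896))
```

>>> send_rows --pt "2.5 -40 -5 0 0 0" --pt "3.2 -55 -5 0 0 0" --pt "3.2 -55 -3 0 0 0" --pt "3.2 -55 0 0 0 0" --pt "3.2 -55 0 0 0 0"

```text
time: 4.68
tool_pos: [511.9, 112.9, 171.6]
tcp_rot: [-180.0, 0.1, 19.8]
ft_force: [0.3, 0.7, -1.5]
finger_gap: 17.1
grip_force: 108.5
```

>>> send_rows --pt "3.2 -50 0 0 0 0.12" --pt "0 0 0 0 0 0.16" --pt "0 0 0 0 0 0.16" --pt "0 0 0 0 0 0.145" --pt "0 0 0 0 0 0"

```text
time: 5.3
tool_pos: [498.7, 159.4, 171.7]
tcp_rot: [179.9, 0.1, -13.6]
ft_force: [-0.3, 0.3, -0.8]
finger_gap: 16.9
grip_force: 108.6
```

>>> send_rows --pt "0 0 0 0 0 0" --pt "0 0 0 0 0 0"

```text
time: 5.55
tool_pos: [499.5, 159.3, 173.0]
tcp_rot: [180.0, 0.0, -13.6]
ft_force: [-0.3, -0.5, -0.9]
finger_gap: 16.9
grip_force: 108.6
```

>>> send_rows --pt "-9 -10 15 0 0 0" --pt "-5.5 -6 20 0 0 0" --pt "0 0 10 0 0 0" --pt "0 0 0 0 0 0" --pt "0 0 0 0 0 0"

```text
time: 6.18
tool_pos: [489.9, 178.4, 129.0]
tcp_rot: [-180.0, -0.0, -13.7]
ft_force: [-0.0, 0.2, -0.2]
finger_gap: 17.0
grip_force: 108.6
```

```bash
python3 - <<'E'
from h import *
P=np.array([r.sense()['tool_pos']]+[None]*0)
s=snap('scene','s3'); t=snap('top','t3'); T=r.sense()['tool_pos'];print(P,T)
R=rz(-13.7); S=np.array([494.9,177.0])
cor=[np.r_[S+R@np.array(c),62] for c in [(15,7),(15,-7),(-15,-7),(-15,7)]]
tip=[T[0],T[1],T[2]-50]
for n,im,u0,v0,k in(('scene',s,325,130,8),('top',t,220,285,6)):
    print(n,((w2px(im,cor+[tip])-[u0,v0])*k).round())
im=np.hstack([cv2.resize(s['img'][130:210,325:390],None,fx=8,fy=8,interpolation=cv2.INTER_CUBIC)[:600],cv2.resize(t['img'][285:335,220:266],None,fx=6,fy=6,interpolation=cv2.INTER_CUBIC)[:600] if 0 else np.zeros((600,0,3),np.uint8)])
cv2.imwrite('pics/c4.png',cv2.convertScaleAbs(im,alpha=1.6,beta=10))
E
```

```text
[[489.85946899 178.44252926 128.95377557]] [490.14153015 178.43637978 129.30570936]
scene [[358. 529.]
 [307. 531.]
 [295. 465.]
 [345. 462.]
 [327. 435.]]
top [[154. 106.]
 [190. 114.]
 [171. 193.]
 [135. 184.]
 [152. 164.]]
```

View pics/c4.png

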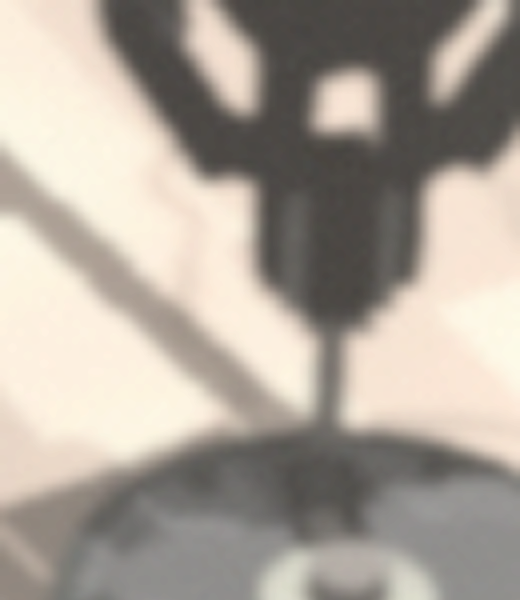

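>>> send_rows --pt "-1 0 8 0 0 0" --pt "0 0 8 0 0 0" --pt "0 0 4 0 0 0" --pt "0 0 0 0 0 0"

```text
time: 6.78
tool_pos: [488.0, 178.5, 107.7]
tcp_rot: [180.0, 0.1, -13.7]
ft_force: [-0.0, 0.1, -1.2]
finger_gap: 17.0
grip_force: 108.6
```

>>> send_rows --pt "0 0 4 0 0 0" --pt "0 0 3 0 0 0" --pt "0 0 0 0 0 0"

```text
time: 7.15
tool_pos: [488.2, 178.6, 101.1]
tcp_rot: [180.0, 0.0, -13.7]
ft_force: [-0.9, -0.2, -1.5]
finger_gap: 17.1
grip_force: 108.6
```

>>> send_rows --pt "0 0 2 0 0 0" --pt "0 0 0 0 0 0" --pt "0 0 0 0 0 0"

```text
time: 7.52
tool_pos: [488.5, 178.7, 99.5]
tcp_rot: [-180.0, -0.0, -13.7]
ft_force: [0.6, -0.2, -1.0]
finger_gap: 16.5
grip_force: 108.6
```

>>> send_rows --pt "1.5 0 0 0 0 0" --pt "1.5 0 0 0 0 0" --pt "0 0 0 0 0 0"

```text
time: 7.9
tool_pos: [491.5, 177.9, 99.4]
tcp_rot: [-180.0, -0.0, -13.7]
ft_force: [0.3, -0.0, -1.2]
finger_gap: 17.0
grip_force: 108.6
```

>>> send_rows --pt "1 0 0 0 0 0" --pt "0.5 0 0 0 0 0" --pt "0 0 0 0 0 0"

```text
time: 8.28
tool_pos: [492.5, 177.7, 99.3]
tcp_rot: [180.0, 0.0, -13.7]
ft_force: [-2.6, 1.3, -0.4]
finger_gap: 17.1
grip_force: 108.6
```

>>> send_rows --pt "0.7 0 0 0 0 0" --pt "0.7 0 0 0 0 0" --pt "0 0 0 0 0 0"

```text
time: 8.65
tool_pos: [493.7, 177.4, 99.3]
tcp_rot: [180.0, 0.1, -13.7]
ft_force: [-4.3, 1.6, 2.4]
finger_gap: 16.7
grip_force: 108.8
```

>>> send_rows --pt "0.7 0 0 0 0 0" --pt "0.7 0 0 0 0 0" --pt "0 0 0 0 0 0"

```text
time: 9.02
tool_pos: [495.9, 176.8, 99.4]
tcp_rot: [-180.0, -0.0, -13.7]
ft_force: [-1.7, 0.5, -1.3]
finger_gap: 16.8
grip_force: 108.8
```

>>> send_rows --pt "0.7 0 0 0 0 0" --pt "0.7 0 0 0 0 0" --pt "0 0 0 0 0 0"

```text
time: 9.4
tool_pos: [497.4, 176.5, 99.6]
tcp_rot: [-180.0, -0.1, -13.7]
ft_force: [-0.7, -1.0, -0.5]
finger_gap: 16.9
grip_force: 108.8
```

>>> send_rows --pt "1.5 0 0 0 0 0" --pt "1 0 0 0 0 0" --pt "0 0 0 0 0 0"

```text
time: 9.78
tool_pos: [499.6, 176.0, 99.5]
tcp_rot: [-180.0, -0.0, -13.7]
ft_force: [-0.3, 0.5, -1.3]
finger_gap: 17.0
grip_force: 108.7
```

>>> send_rows --pt "1 0 0 0 0 0" --pt "1 0 0 0 0 0" --pt "0 0 0 0 0 0"

```text
time: 10.15
tool_pos: [501.3, 175.5, 99.4]
tcp_rot: [180.0, -0.0, -13.7]
ft_force: [1.2, 0.2, -1.0]
finger_gap: 16.9
grip_force: 108.7
```

>>> send_rows --pt "0 0 -9 0 0 0" --pt "0 0 0 0 0 0" --pt "-6 0 0 0 0 0" --pt "-6.2 0 0 0 0 0" --pt "0 0 0 0 0 0"

```text
time: 10.78
tool_pos: [488.7, 178.6, 108.1]
tcp_rot: [180.0, 0.0, -13.7]
ft_force: [0.2, 0.5, -0.6]
finger_gap: 17.0
grip_force: 108.7
```

>>> send_rows --pt "0 0 5 0 0 0" --pt "0 0 4 0 0 0" --pt "0 0 0 0 0 0" --pt "0 0 0 0 0 0"

```text
time: 11.28
tool_pos: [489.4, 178.4, 99.3]
tcp_rot: [180.0, 0.0, -13.7]
ft_force: [0.1, 0.8, -0.2]
finger_gap: 16.9
grip_force: 108.7
```

>>> send_rows --pt "1.2 0 0 0 0 0" --pt "1 0 0 0 0 0" --pt "0 0 0 0 0 0"

```text
time: 11.65
tool_pos: [491.7, 177.9, 99.5]
tcp_rot: [-180.0, -0.0, -13.7]
ft_force: [-0.0, 1.4, -0.3]
finger_gap: 16.7
grip_force: 108.7
```

>>> send_rows --pt "1 0 0 0 0 0" --pt "0 0 0 0 0 0" --pt "0 0 0 0 0 0"

```text
time: 12.02
tool_pos: [492.3, 177.7, 99.3]
tcp_rot: [180.0, 0.0, -13.7]
ft_force: [-2.2, 0.8, 0.1]
finger_gap: 17.1
grip_force: 108.7
```

>>> send_rows --pt "0.7 0 0 0 0 0" --pt "0 0 0 0 0 0" --pt "0 0 0 0 0 0"

```text
time: 12.4
tool_pos: [492.8, 177.6, 99.3]
tcp_rot: [180.0, 0.0, -13.7]
ft_force: [-4.9, 1.8, 1.9]
finger_gap: 16.9
grip_force: 108.7
```

>>> send_rows --pt "0.5 0 0 0 0 0" --pt "0 0 0 0 0 0" --pt "0 0 0 0 0 0"

```text
time: 12.78
tool_pos: [493.0, 177.6, 99.2]
tcp_rot: [180.0, 0.1, -13.7]
ft_force: [-5.7, 1.9, 2.1]
finger_gap: 17.0
grip_force: 108.8
```

>>> send_rows --pt "0.3 0 0 0 0 0" --pt "0 0 0 0 0 0" --pt "0 0 0 0 0 0"

```text
time: 13.15
tool_pos: [493.1, 177.5, 99.2]
tcp_rot: [180.0, 0.1, -13.7]
ft_force: [-7.6, 1.8, 3.8]
finger_gap: 16.8
grip_force: 108.8
```

>>> send_rows --pt "0.3 0 0 0 0 0" --pt "0 0 0 0 0 0" --pt "0 0 0 0 0 0"

```text
time: 13.52
tool_pos: [493.2, 177.5, 99.1]
tcp_rot: [180.0, 0.1, -13.7]
ft_force: [-7.7, 1.5, 3.4]
finger_gap: 16.8
grip_force: 108.9
```

>>> send_rows --pt "0.3 0 0 0 0 0" --pt "0 0 0 0 0 0" --pt "0 0 0 0 0 0"

```text
time: 13.9
tool_pos: [493.3, 177.5, 99.1]
tcp_rot: [180.0, 0.2, -13.7]
ft_force: [-8.5, 2.5, 3.4]
finger_gap: 16.6
grip_force: 109.0
```

```bash
python3 - <<'E'
from h import *
for i in range(4):
    s=r.sense(); print(s['ft_force'].round(2),s['tool_pos'].round(2)); r.snapshot('top')
E
```

```text
[-8.46  2.52  3.44] [493.28 177.49  99.07]
[-8.11  2.24  4.38] [493.31 177.5   99.09]
[-8.48  2.11  3.18] [493.27 177.48  99.07]
[-10.17   2.4    5.25] [493.3  177.49  99.08]
```

No click under about 9 N, and the tip is holding still, so the wheel is at its hard stop. Releasing now, then backing off.

>>> send_rows --pt "-1 0 0 0 0 0" --pt "-2 0 0 0 0 0" --pt "-2 0 0 0 0 0" --pt "0 0 0 0 0 0" --pt "0 0 0 0 0 0"

```text
time: 14.72
tool_pos: [490.0, 178.3, 99.5]
tcp_rot: [-180.0, -0.0, -13.7]
ft_force: [-0.2, -0.1, -1.6]
finger_gap: 16.9
grip_force: 108.8
```

>>> send_rows --pt "0 0 -9 0 0 0" --pt "0 0 0 0 0 0" --pt "6 0 0 0 0 0" --pt "5.9 0 0 0 0 0" --pt "0 0 0 0 0 0"

```text
time: 15.35
tool_pos: [501.7, 175.3, 108.3]
tcp_rot: [180.0, 0.0, -13.7]
ft_force: [-0.2, -0.5, -0.5]
finger_gap: 16.5
grip_force: 108.8
```

>>> send_rows --pt "0 0 0 0 0 0" --pt "0 0 5 0 0 0" --pt "0 0 4 0 0 0" --pt "0 0 0 0 0 0" --pt "0 0 0 0 0 0"

```text
time: 15.98
tool_pos: [501.2, 175.6, 99.4]
tcp_rot: [180.0, 0.0, -13.7]
ft_force: [0.3, -0.1, -0.7]
finger_gap: 16.7
grip_force: 108.8
```

Entered the +x gap freely. First back-off stroke, in watched stages.

>>> send_rows --pt "-1.5 0 0 0 0 0" --pt "-1.5 0 0 0 0 0" --pt "0 0 0 0 0 0"

```text
time: 16.35
tool_pos: [498.8, 176.2, 99.6]
tcp_rot: [-180.0, -0.1, -13.7]
ft_force: [2.9, -0.4, -2.8]
finger_gap: 16.7
grip_force: 108.7
```

>>> send_rows --pt "-0.7 0 0 0 0 0" --pt "-0.7 0 0 0 0 0" --pt "0 0 0 0 0 0"

```text
time: 16.73
tool_pos: [497.5, 176.6, 99.7]
tcp_rot: [-180.0, -0.1, -13.7]
ft_force: [4.3, -1.3, -1.4]
finger_gap: 16.5
grip_force: 108.6
```

>>> send_rows --pt "-0.7 0 0 0 0 0" --pt "-0.7 0 0 0 0 0" --pt "0 0 0 0 0 0"

```text
time: 17.1
tool_pos: [495.4, 177.1, 99.5]
tcp_rot: [-180.0, 0.0, -13.7]
ft_force: [2.2, -1.1, 0.1]
finger_gap: 16.9
grip_force: 108.6
```

>>> send_rows --pt "-0.7 0 0 0 0 0" --pt "-0.7 0 0 0 0 0" --pt "0 0 0 0 0 0"

```text
time: 17.48
tool_pos: [493.1, 177.3, 98.8]
tcp_rot: [180.0, 0.1, -13.7]
ft_force: [-7.1, 2.4, 1.8]
finger_gap: 16.8
grip_force: 108.8
```

>>> send_rows --pt "-1.3 0 0 0 0 0" --pt "-1.2 0 0 0 0 0" --pt "0 0 0 0 0 0"

```text
time: 17.85
tool_pos: [491.9, 177.8, 99.4]
tcp_rot: [-180.0, -0.0, -13.7]
ft_force: [-0.6, -0.1, -1.3]
finger_gap: 16.9
grip_force: 108.8
```

>>> send_rows --pt "-1.3 0 0 0 0 0" --pt "-1.3 0 0 0 0 0" --pt "0 0 0 0 0 0" --pt "0 0 0 0 0 0"

```text
time: 18.35
tool_pos: [489.4, 178.5, 99.4]
tcp_rot: [-180.0, -0.0, -13.7]
ft_force: [0.1, 0.1, -1.2]
finger_gap: 16.6
grip_force: 108.8
```

>>> send_rows --pt "0 0 -9 0 0 0" --pt "0 0 0 0 0 0" --pt "6 0 0 0 0 0" --pt "6.3 0 0 0 0 0" --pt "0 0 0 0 0 0"

```text
time: 18.98
tool_pos: [501.8, 175.3, 108.3]
tcp_rot: [180.0, 0.0, -13.7]
ft_force: [-0.3, -0.1, -1.3]
finger_gap: 17.0
grip_force: 108.8
```

>>> send_rows --pt "0 0 0 0 0 0" --pt "0 0 5 0 0 0" --pt "0 0 4 0 0 0" --pt "0 0 0 0 0 0" --pt "0 0 0 0 0 0"

```text
time: 19.6
tool_pos: [501.2, 175.6, 99.4]
tcp_rot: [180.0, 0.0, -13.7]
ft_force: [0.8, -0.0, -1.0]
finger_gap: 16.9
grip_force: 108.8
```

>>> send_rows --pt "-1.5 0 0 0 0 0" --pt "-1.5 0 0 0 0 0" --pt "0 0 0 0 0 0"

```text
time: 19.98
tool_pos: [498.8, 176.2, 99.6]
tcp_rot: [-180.0, -0.1, -13.7]
ft_force: [3.4, 0.1, -2.5]
finger_gap: 16.8
grip_force: 108.7
```

>>> send_rows --pt "-0.7 0 0 0 0 0" --pt "-0.7 0 0 0 0 0" --pt "0 0 0 0 0 0"

```text
time: 20.35
tool_pos: [497.5, 176.6, 99.7]
tcp_rot: [-180.0, -0.1, -13.7]
ft_force: [4.2, -1.5, -1.2]
finger_gap: 16.9
grip_force: 108.6
```

>>> send_rows --pt "-0.7 0 0 0 0 0" --pt "-0.7 0 0 0 0 0" --pt "0 0 0 0 0 0"

```text
time: 20.72
tool_pos: [495.3, 177.1, 99.5]
tcp_rot: [-180.0, 0.0, -13.7]
ft_force: [1.3, -0.2, 0.8]
finger_gap: 16.9
grip_force: 108.6
```

>>> send_rows --pt "-0.7 0 0 0 0 0" --pt "-0.7 0 0 0 0 0" --pt "0 0 0 0 0 0"

```text
time: 21.1
tool_pos: [493.2, 177.3, 98.8]
tcp_rot: [180.0, 0.1, -13.7]
ft_force: [-7.4, 2.5, 1.6]
finger_gap: 16.8
grip_force: 108.7
```

>>> send_rows --pt "-1.3 0 0 0 0 0" --pt "-1.2 0 0 0 0 0" --pt "-1.3 0 0 0 0 0" --pt "-1.3 0 0 0 0 0" --pt "0 0 0 0 0 0"

```text
time: 21.72
tool_pos: [489.3, 178.5, 99.5]
tcp_rot: [-180.0, -0.0, -13.7]
ft_force: [0.5, -0.1, -0.6]
finger_gap: 16.5
grip_force: 108.8
```

>>> send_rows --pt "0 0 0 0 0 0" --pt "0 0 -8 0 0 0" --pt "0 0 -12 0 0 0" --pt "0 0 -25 0 0 0" --pt "0 0 -25 0 0 0"

```text
time: 22.35
tool_pos: [489.5, 178.5, 171.1]
tcp_rot: [-180.0, -0.0, -13.7]
ft_force: [0.2, -0.3, -2.0]
finger_gap: 16.8
grip_force: 108.8
```

>>> send_rows --pt "0 0 0 0 0 -0.13" --pt "0 0 0 0 0 -0.16" --pt "0 0 0 0 0 -0.16" --pt "0 0 0 0 0 -0.135" --pt "0 20 0 0 0 0"

```text
time: 22.98
tool_pos: [496.3, 160.4, 170.6]
tcp_rot: [-180.0, -0.1, 20.0]
ft_force: [0.2, -0.4, -0.9]
finger_gap: 16.8
grip_force: 108.6
```

>>> send_rows --pt "-2.5 55 0 0 0 0" --pt "-2.5 55 0 0 0 0" --pt "-2.5 55 0 0 0 0" --pt "-2.5 55 0 0 0 0" --pt "-2.5 55 0 0 0 0"

```text
time: 23.6
tool_pos: [578.3, -105.2, 170.8]
tcp_rot: [180.0, -0.1, 19.8]
ft_force: [0.3, 0.3, -0.8]
finger_gap: 16.9
grip_force: 108.6
```

>>> send_rows --pt "-2 36 0 0 0 0" --pt "0 0 0 0 0 0" --pt "0 0 0 0 0 0" --pt "0 0 0 0 0 0"

```text
time: 24.1
tool_pos: [587.8, -136.7, 169.7]
tcp_rot: [-180.0, -0.0, 19.9]
ft_force: [-0.8, 0.3, -1.2]
finger_gap: 17.2
grip_force: 108.6
```

>>> send_rows --pt "-0.6 1.9 15 0 0 0" --pt "0 0 20 0 0 0" --pt "0 0 15 0 0 0" --pt "0 0 5 0 0 0" --pt "0 0 0 0 0 0"

```text
time: 24.72
tool_pos: [587.6, -139.7, 113.7]
tcp_rot: [-180.0, 0.1, 19.8]
ft_force: [-0.2, -0.4, -1.8]
finger_gap: 17.1
grip_force: 108.6
```

>>> send_rows --pt "0 0 0 0 0 0" --pt "0 0 6 0 0 0" --pt "0 0 6 0 0 0" --pt "0 0 0 0 0 0" --pt "0 0 0 0 0 0"

```text
time: 25.35
tool_pos: [587.9, -139.8, 102.3]
tcp_rot: [-180.0, 0.0, 19.8]
ft_force: [0.3, -0.9, -0.8]
finger_gap: 17.0
grip_force: 108.6
```

Inside the pocket mouth (tip at about 52, no contact force). Moving 1 mm back towards the grasp pose, then down.

>>> send_rows --pt "0.3 -0.8 6 0 0 0" --pt "0 0 12 0 0 0" --pt "0 0 12 0 0 0" --pt "0 0 4 0 0 0" --pt "0 0 0 0 0 0"

```text
time: 25.98
tool_pos: [587.5, -138.8, 67.6]
tcp_rot: [-179.9, 0.1, 19.8]
ft_force: [-0.4, -1.2, -0.4]
finger_gap: 16.8
grip_force: 108.7
```

>>> send_rows --pt "0 0 3 0 0 0" --pt "0 0 2 0 0 0" --pt "0 0 0 0 0 0" --pt "0 0 0 0 0 0"

```text
time: 26.48
tool_pos: [588.1, -139.0, 63.6]
tcp_rot: [180.0, -0.0, 19.8]
ft_force: [0.3, 0.1, -1.1]
finger_gap: 16.8
grip_force: 108.7
```

>>> send_rows --pt "0 0 1.5 0 0 0" --pt "0 0 0.8 0 0 0" --pt "0 0 0 0 0 0" --pt "0 0 0 0 0 0"

```text
time: 26.98
tool_pos: [588.0, -139.0, 61.1]
tcp_rot: [180.0, -0.0, 19.8]
ft_force: [0.2, -0.1, -0.5]
finger_gap: 16.6
grip_force: 109.1
```

>>> send_rows --pt "0 0 0.7 0 0 0" --pt "0 0 0 0 0 0" --pt "0 0 0 0 0 0"

```text
time: 27.35
tool_pos: [588.0, -139.0, 61.1]
tcp_rot: [180.0, -0.0, 19.8]
ft_force: [-3.1, 0.9, 5.9]
finger_gap: 16.7
grip_force: 109.7
```

>>> send_rows --pt "0 0 0 0 0 0" --pt "0 0 0 0 0 0" --pt "0 0 0 0 0 0" --pt "0 0 0 0 0 0" --grip 0.0

```text
time: 27.85
tool_pos: [587.9, -139.0, 60.3]
tcp_rot: [-180.0, 0.0, 19.8]
ft_force: [-0.1, -0.2, 0.1]
finger_gap: 42.9
grip_force: 0.0
```

>>> send_rows --pt "0 0 -10 0 0 0" --pt "0 0 -30 0 0 0" --pt "0 0 -40 0 0 0" --pt "0 0 -40 0 0 0" --pt "0 0 -20 0 0 0"

```text
time: 28.48
tool_pos: [589.3, -139.4, 204.1]
tcp_rot: [179.8, -0.2, 19.8]
ft_force: [0.4, 0.3, 0.4]
finger_gap: 42.7
grip_force: 0.0
```

>>> send_rows --pt "-50 0 0 0 0 0" --pt "-55 0 0 0 0 0" --pt "-55 0 0 0 0 0" --pt "-20 0 0 0 0 0" --pt "0 0 0 0 0 0"

```text
time: 29.1
tool_pos: [417.6, -200.4, 200.2]
tcp_rot: [-180.0, 0.0, 19.7]
ft_force: [0.7, 0.6, -0.1]
finger_gap: 42.7
grip_force: 0.0
```

```bash
python3 - <<'E'
from h import *
s=snap('scene','s5'); t=snap('top','t5')
im=np.hstack([cv2.resize(s['img'][215:305,200:280],None,fx=5,fy=5,interpolation=cv2.INTER_CUBIC),cv2.resize(t['img'][225:290,352:418],None,fx=5.7,fy=450/65,interpolation=cv2.INTER_CUBIC)])
cv2.imwrite('pics/c5.png',cv2.convertScaleAbs(im,alpha=1.5,beta=10))
pts=np.array([px2w(t,u,v) for u in range(355,410) for v in range(228,288)])
m=(pts[:,2]>98)&(pts[:,2]<125); print('hdl',cv2.minAreaRect(pts[m][:,:2].astype(np.float32)),np.median(pts[m][:,2]))
E
```

```text
hdl ((587.45458984375, -138.7368927001953), (26.19318389892578, 17.84713363647461), 15.478134155273438) 105.33704517177932
```

View pics/c5.png

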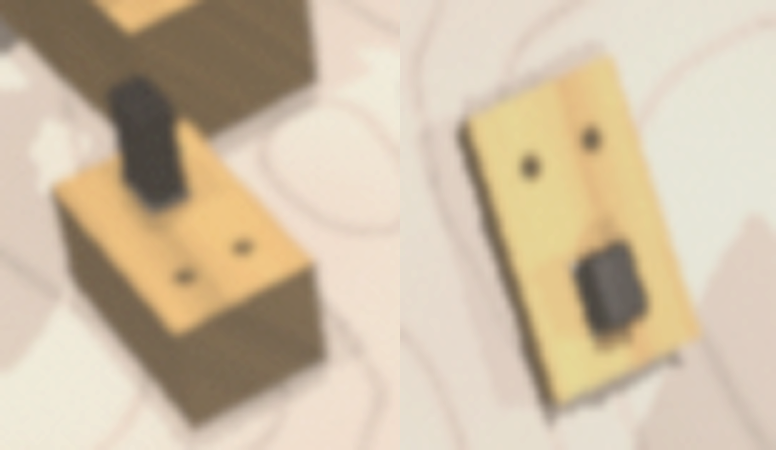

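The tool stands upright and home in its pocket, with the handle at crop (150,150) left and (610,287) right. Its top is at 105 mm, the same as at the start, and the robot is clear.

```bash
python3 -c "
from bench import r
print(r.hand_in())"
```

```text
the job is handed in; nothing more can be done
None
```

The brake is set and handed in: the wheel took one click up to the hard stop, held at about 9 N without clicking on, then went back exactly two clicks. The tool is standing in its pocket and the other things on the counter were not touched; about 29 s of the 72 s were used. The click count comes from the force readings, since the cameras could not resolve the wheel's teeth.

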